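# Make up a breakfast tray and a salad tray

### The arm

A 6-joint arm with a two-finger parallel gripper is mounted at the origin on a cart in front of the work surface, level with it; the furniture and walls round the work are solid. World frame = base frame: x ahead of the robot, y to its left, z up, the work surface at z = 0. Lengths are in m, angles in rad, forces in N, time in s.
With the tool pointing down it reaches from about 0.25 to 0.775 m from the base axis. Payload 4 kg.
Tool frame: the origin (TCP) lies between the finger pads; the fingertips stand 14 mm ahead of it and the grasp point (between the pads) lies 5 mm behind it (tip_reach is the distance from the TCP to the fingertips, in m); z points along the fingers, y is the line along which they close (so a half turn about z gives the same grasp; the last joint's range is limited). The gripper opens to 94 mm and grips with 3 to 60 N. Pads are 16 mm wide; open, the fingers measure 119 mm over their backs; the gripper's body (75 mm by 177 mm) begins 78 mm behind the grasp point.
Start: joints at [-1.327, 0.087, 1.371, -0, 1.684, -0.103], TCP at [0.187, -0.517, 0.22] pointing down, gripper open.
Joint ranges: [-3.1, 3.1], [-0.76, 2.03], [0.27, 2.55], [-1.08, 4.22], [0.17, 2.65], [-2.57, 2.57]. Speed limits (rad/s): [2.79, 2.79, 3.14, 3.14, 3.14, 3.14].

### API

Orientations are given as [roll, pitch, yaw] about the fixed x, y, z axes, in that order (R = Rz(yaw) Ry(pitch) Rx(roll)).
In Python, from bench import * gives the robot as it stands. The module is installed in compiled form; this text tells all that it offers.
- The arm moves only by the tool servo_tool, never from a script. Its argument "targets" is a list of rows, each a list of 4 numbers: the shift along the tool's x, y, z in cm, then the turn about the tool's z in degrees. A call has 1 to 8 rows; each row is the pose to reach, as a shift and turn from the pose commanded when the call began, along the tool's axes at that moment; what a row does not reach only later rows make up. A row lasts 1/8 s, in which the tool goes at most 62.5 mm and 10.7 degrees, less where a joint would pass 70% of its speed; a pose out of reach is approached as far as the arm can. A call with a gripper value outside its range is refused whole. "claw" is the closure in counts, from 0 (fully open) to 255 (shut), set as the call begins (left out, the last holds). The fingers move at their own pace and stop on an object; the grip force is fixed at half the most. Time passes only in rows, so rows that repeat a pose let the fingers close. It gives the time, the measured TCP pose, the force, the opening and the grip force at its end, in the units of the state.
- get_obs(): the state, without advancing time (a new reading comes with each control period).
- snapshot(name): name is "side" or "top"; returns the picture (420x560x3 uint8, blue, green, red); there is no depth.
- camera_model(name): a dict with "camera_matrix" (3x3 intrinsics, pixels), "k1" (the pictures are not rectified: a ray, as slopes to the right and down, at radius r is drawn at 1 + k1 r^2 times it, then the intrinsics apply), "camera_from_world" (4x4, takes a point from world to camera coordinates). Camera axes: x right, y up, looking along -z (the intrinsics and any distortion apply to the point x, -y, -z); pixel columns grow to the right and rows downward; lengths in m; the calibration is good to about 2 mm. A picture is of the moment at which its call begins. camera_model takes no time and is no camera call.
- close_job(): hands the job in; it is judged then, once.
The state is a dict: "time": time; "joint_positions": joint angles; "qvel": joint speeds; "joint_torque": joint torques, N m; "tool_pos": TCP position; "ee_rot": TCP orientation; "wrist_force": force on the tool from outside, world axes, zero at the start; "wrist_torque": the same for the moment, N m; "width": finger opening in m; "finger_force": force on a finger pad.
Only numpy, scipy, OpenCV 4.12 (cv2) and the standard library are available. Lean on these libraries where they do the work, as an engineer would, in place of code of your own. Each camera call takes 0.05 s, during which the arm holds its last target. There are 200 camera calls.

### The job

Make up two trays from the row of things right in front of the robot, on the near side of the trays (the fruit and jars farther left are not meant). The tray with two pockets is for breakfast: put the mandarin in its larger pocket and stand the jam jar in its smaller one; the tray with three pockets is for salad: put the lemon in its large pocket, stand the salt shaker in the small middle pocket and the black-capped spice jar in the small end pocket. Set things down rather than dropping them, with the jars and the shaker upright and flat on the pocket floors, and leave the mustard jar and the mug where they are.

Things in the scene. Friction and masses are not known exactly. Their poses are not given: they have to be found in the camera images.
- pair_tray: Breakfast tray: fixed wooden board 136 (x) x 220 (y) x 22 mm high, with two pockets in a row along y, each 14 mm deep (floor 8 mm above the worktop). Larger one, for the mandarin: centre x 0, y -50 mm, 116 (x) x 100 (y) mm. Smaller one, for the jam jar: centre x 0, y +55 mm, 90 x 90 mm. Origin: centre of the underside, z up; yaw within 0.2 rad of the world axes.
- trio_tray: Salad tray: fixed wooden board 136 (x) x 266 (y) x 22 mm high, with three pockets along y, each 14 mm deep (floor 8 mm above the worktop). Lemon: centre x 0, y -73 mm, 116 (x) x 100 (y) mm. Salt, middle: centre x 0, y +19 mm, 64 x 64 mm. Spice, end: centre x 0, y +91 mm, 64 x 64 mm. Origin: centre of the underside, z up; yaw within 0.2 rad of the world axes.
- jam_jar: Glass jar of red jam with a black lid (61 mm across), 115 mm tall, 60 mm wide along its x and 68 mm along its y, about 0.45 kg; grasp it across x, about 80 mm above its base. Origin: centre of its base; z up.
- mandarin: Orange mandarin, a flattened ball 57 mm across and 47 mm high, about 70 g; grasp it at mid-height. Origin: centre of its underside; z up as it lies at the start.
- lemon: Yellow lemon lying down, 74 mm long (its x axis), 51 mm across (y), 53 mm high, about 90 g; grasp it across y at mid-height. Origin: centre of its underside; z up as it lies at the start.
- salt_shaker: Small clear salt shaker with a rounded light grey top, 44 mm across and 90 mm tall (the body 44 mm wide up to 66 mm, the top 34 mm wide above 74 mm), about 0.1 kg; grasp it about 50 mm above its base. Origin: centre of its base; z up.
- spice_jar: Small slim round spice jar with a tall black cap, 41 mm across and 105 mm tall, about 0.11 kg; grasp it about 75 mm above its base. Origin: centre of its base; z up.
- mustard_jar: Bystander, to be left alone: glass jar of yellow mustard with a light grey lid, 71 mm across and 110 mm tall, standing in the same row as the things to be packed. Origin: centre of its base.
- mug: Bystander, to be left alone: pale mug, 92 mm across, 127 mm with its handle, 95 mm tall, with tea in it, standing on the far side behind the trays. Origin: centre of its underside.

How it is judged:
At the end, for the whole second after the job is handed in: Each of the five touches its tray, at rest, in its own pocket: jar and shaker bases within 14 mm of the pocket centre along each tray axis (jam jar 15), under 13 mm high, tilt under 0.12 rad; mandarin within 30 x 24 mm, lemon 34 x 28 mm, under 65 mm high. Mustard jar and mug moved under 20 mm (x of mandarin in the frame of pair_tray between -0.03 and 0.03 m and y of mandarin in the frame of pair_tray between -0.074 and -0.026 m and height (world z) of each of mandarin, lemon below 0.065 m and contact force between each of mandarin, jam_jar and pair_tray above 0.1 N and linear speed of each of mandarin, jam_jar, lemon, salt_shaker, spice_jar below 0.03 m/s and x of jam_jar in the frame of pair_tray between -0.015 and 0.015 m and y of jam_jar in the frame of pair_tray between 0.04 and 0.07 m and angle between each of jam_jar, salt_shaker, spice_jar's own z axis and vertical below 0.12 rad and height (world z) of each of jam_jar, salt_shaker, spice_jar below 0.013 m and x of lemon in the frame of trio_tray between -0.034 and 0.034 m and y of lemon in the frame of trio_tray between -0.101 and -0.045 m and contact force between each of lemon, salt_shaker, spice_jar and trio_tray above 0.1 N and x of salt_shaker in the frame of trio_tray between -0.014 and 0.014 m and y of salt_shaker in the frame of trio_tray between 0.005 and 0.033 m and x of spice_jar in the frame of trio_tray between -0.014 and 0.014 m and y of spice_jar in the frame of trio_tray between 0.077 and 0.105 m and distance of each of mustard_jar, mug from where it was at the start of the episode below 0.02 m).
It fails at once if The mustard jar or the mug, to be left alone, is moved 20 mm or more (distance of any of mustard_jar, mug from where it was at the start of the episode above 0.02 m).
It fails at once if A thing is dropped or tossed: it moves faster than 0.7 m/s with no finger on it ((linear speed of mandarin above 0.7 m/s and contact force between the fingers and mandarin below 0.02 N) or (linear speed of jam_jar above 0.7 m/s and contact force between the fingers and jam_jar below 0.02 N) or (linear speed of lemon above 0.7 m/s and contact force between the fingers and lemon below 0.02 N) or (linear speed of salt_shaker above 0.7 m/s and contact force between the fingers and salt_shaker below 0.02 N) or (linear speed of spice_jar above 0.7 m/s and contact force between the fingers and spice_jar below 0.02 N)).
It also fails if it takes over 112 s, if anything falls off the work surface, if the arm or the gripper's body presses on something with over 40 N, if the wrist force passes 120 N, or if a joint passes its speed limit or range.

## Working session

There is one attempt and no reset: what is moved stays moved. The work goes in short steps, Python scripts to look and compute and a tool call to move; the robot and the scene stay as the last step left them, time stands still between calls to the robot, and variables do not carry over. Pictures are saved under pics/ and viewed, at most 14 in all, crops included, and the job is handed in when it is done.

Besides the shell and the picture viewer there is one more tool, called after "Emit:" as name(argument=value, ...), one argument or row to a line, values as JSON. servo_tool: Moves the arm, as the interface text tells. Its arguments: {"type":"object","properties":{"targets":{"type":"array"},"claw":{"type":"number"}},"required":["targets"]}

```bash
mkdir -p pics; python3 - <<'E'
from bench import *
import cv2
for n in("top","side"):
    cv2.imwrite(f"pics/{n}0.png",snapshot(n)); c=camera_model(n); print(n,c)
print(get_obs())
E
```

```text
top {'camera_matrix': array([[517.3252407 ,   0.        , 274.06378293],
       [  0.        , 517.3252407 , 209.76015285],
       [  0.        ,   0.        ,   1.        ]]), 'k1': -0.10804581998922577, 'camera_from_world': array([[ 0.01789625, -0.99979974,  0.00895575, -0.02877559],
       [ 0.99595377,  0.01861494,  0.08791803, -0.61444884],
       [-0.08806714,  0.0073461 ,  0.99608745, -1.43549031],
       [ 0.        ,  0.        ,  0.        ,  1.        ]])}
side {'camera_matrix': array([[440.41723632,   0.        , 279.36801292],
       [  0.        , 440.41723632, 216.55531682],
       [  0.        ,   0.        ,   1.        ]]), 'k1': -0.13405761773308078, 'camera_from_world': array([[-0.96314655, -0.26886188, -0.00787519,  0.58424574],
       [ 0.16434831, -0.6114192 ,  0.7740518 , -0.11916682],
       [-0.21292806,  0.74423105,  0.63307329, -1.08694284],
       [ 0.        ,  0.        ,  0.        ,  1.        ]])}
{'time': 0.1, 'joint_positions': array([-1.32705849e+00,  8.79041379e-02,  1.37205852e+00, -1.13319559e-05,
        1.68357554e+00, -1.03043725e-01]), 'qvel': array([-0.00162944,  0.00083321, -0.00251905,  0.00085264,  0.00076817,
       -0.00210754]), 'joint_torque': array([ 2.38086737e-03, -3.41251445e+01, -3.03301799e+01,  7.19930744e-02,
        3.03578249e-02, -1.01885717e-04]), 'tool_pos': array([ 0.18684363, -0.51681917,  0.21843121]), 'ee_rot': array([-3.13965627e+00, -1.88918651e-04,  3.46780110e-01]), 'wrist_force': array([-0.2344056 ,  0.01671303, -0.66202486]), 'wrist_torque': array([ 0.02613208,  0.05960697, -0.06663867]), 'finger_force': 0.0, 'width': 0.09374416698410921}
```

View pics/top0.png

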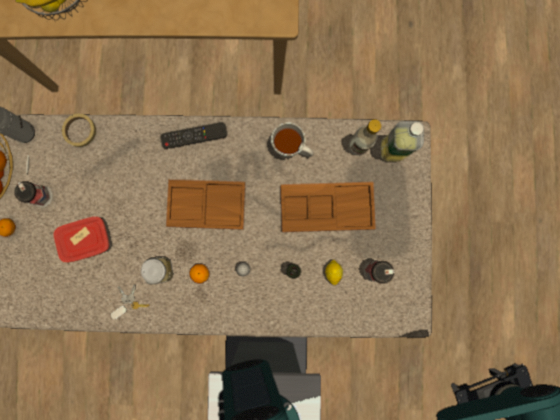

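View pics/side0.png

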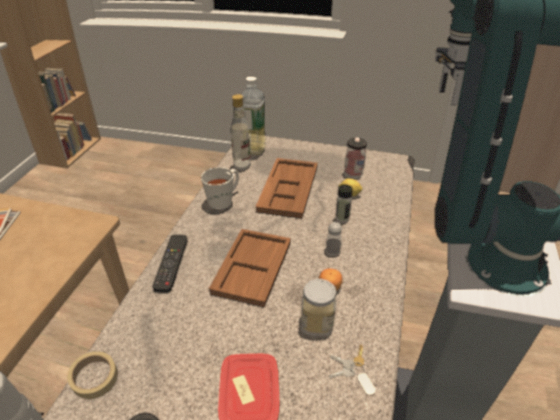

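The top view shows the row at v≈270: mustard u 155, mandarin 199, salt 243, spice 291, lemon 334, jam 380. The pair tray is at (206,204) and the trio tray at (327,207), both with their small pockets to the left (+y). The side view shows the same layout. Next I'll measure positions.

```bash
cat > h.py <<'E'
from bench import *
import cv2, numpy as np
def ray(n,uv,z):
    c=camera_model(n);K=c["camera_matrix"];T=c["camera_from_world"];R=T[:3,:3]
    p=cv2.undistortPoints(np.float64(uv).reshape(-1,1,2),K,np.array([c["k1"],0,0,0.]))[:,0]
    d=np.c_[p[:,0],-p[:,1],-np.ones(len(p))]@R; o=-R.T@T[:3,3]
    return (o+d*((z-o[2])/d[:,2])[:,None])[:,:2]
def proj(n,P):
    c=camera_model(n);T=c["camera_from_world"];q=np.atleast_2d(P)@T[:3,:3].T+T[:3,3]
    q=q*[1,-1,-1]
    return cv2.projectPoints(q,np.zeros(3),np.zeros(3),c["camera_matrix"],np.array([c["k1"],0,0,0.]))[0][:,0]
def blob(m,box):
    u0,v0,u1,v1=box; k=np.zeros_like(m);k[v0:v1,u0:u1]=m[v0:v1,u0:u1]
    cs=cv2.findContours(k,cv2.RETR_EXTERNAL,cv2.CHAIN_APPROX_NONE)[0]
    return max(cs,key=cv2.contourArea)[:,0].astype(float)
def rect(n,m,box,z):
    w=ray(n,blob(m,box),z); r=cv2.minAreaRect((w*1000).astype(np.float32)); return r
def plan(x,y,z,yaw=None):
    """shift in tool axes (cm), turn (deg) from measured pose to TCP x,y,z,yaw(deg)"""
    s=get_obs();from scipy.spatial.transform import Rotation as Ro
    R=Ro.from_euler("xyz",s["ee_rot"]).as_matrix()
    d=R.T@(np.array([x,y,z])-s["tool_pos"])*100
    t=0 if yaw is None else np.degrees(s["ee_rot"][2])-yaw
    print("shift",d.round(2),"turn",round(t,1))
E
python3 - <<'E'
from h import *
im=cv2.imread("pics/top0.png");hsv=cv2.cvtColor(im,cv2.COLOR_BGR2HSV);H,S,V=cv2.split(hsv)
br=((H<20)&(S>120)&(V>50)).astype(np.uint8)
for nm,b in(("pair",(160,172,255,236)),("trio",(272,172,385,240))): print(nm,rect("top",br,b,.022))
print("mand",rect("top",br,(185,258,215,290),.0235))
ye=((H>20)&(H<35)&(S>120)&(V>80)).astype(np.uint8); print("lemon",rect("top",ye,(318,255,350,290),.0265))
dk=(V<60).astype(np.uint8)
print("spice",rect("top",dk,(278,255,305,285),.1)); print("jam",rect("top",dk,(362,255,400,287),.11))
cr=cv2.resize(im[170:300,140:410],None,fx=2.9,fy=2.9,interpolation=cv2.INTER_CUBIC);cv2.imwrite("pics/c1.png",cr)
E
```

```text
pair ((628.8491821289062, 178.53213500976562), (220.813720703125, 136.96348571777344), 89.06480407714844)
trio ((627.8251342773438, -169.255615234375), (137.00164794921875, 267.8507995605469), 2.805811643600464)
mand ((431.4141845703125, 190.2640380859375), (53.235206604003906, 56.476558685302734), 1.2534205913543701)
lemon ((442.5074462890625, -187.72166442871094), (57.38661575317383, 53.766998291015625), 45.920433044433594)
spice ((448.2717590332031, -67.65303039550781), (37.16160583496094, 37.321502685546875), 0.8536643385887146)
jam ((451.3534240722656, -286.73040771484375), (19.48736000061035, 48.98154067993164), 77.62923431396484)
```

View pics/c1.png

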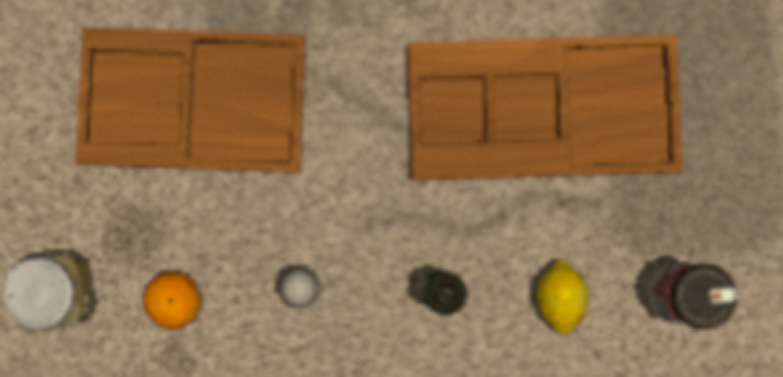

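The crop shows the spice cap at (443,292), salt top at (298,287), lemon centred at (562,297) with its long axis vertical in the image, and the jam lid at (704,295). I'll cast these to positions and check them in the side view.

```bash
python3 - <<'E'
from h import *
P={"spice":((443,292),.105),"salt":((298,287),.085),"lemon":((562,297),.0265),"jam":((704,295),.115),"mand":((172,299),.0235),"mustard":((38,293),.11)}
im=cv2.imread("pics/side0.png");f=4;x0,y0=300,120
cr=cv2.resize(im[y0:y0+180,x0:x0+90],None,fx=f,fy=f,interpolation=cv2.INTER_CUBIC)[:720]
def px(p): 
    q=proj("side",p)[0]; return tuple(int(v) for v in (q-[x0,y0]+.5)*f)
for n,((u,v),z) in P.items():
    w=ray("top",[[140+u/2.9-.33,170+v/2.9-.33]],z)[0]; print(n,(w*1000).round(1))
    cv2.drawMarker(cr,px([*w,z]),(255,0,255),0,12);cv2.drawMarker(cr,px([*w,0]),(0,255,0),0,12)
cv2.imwrite("pics/s1.png",cr[:600])
E
```

```text
spice [447.5 -68.6]
salt [449.1  65.2]
lemon [ 442.3 -187.6]
jam [ 448.5 -307.1]
mand [433.4 190.3]
mustard [439.2 302. ]
```

View pics/s1.png

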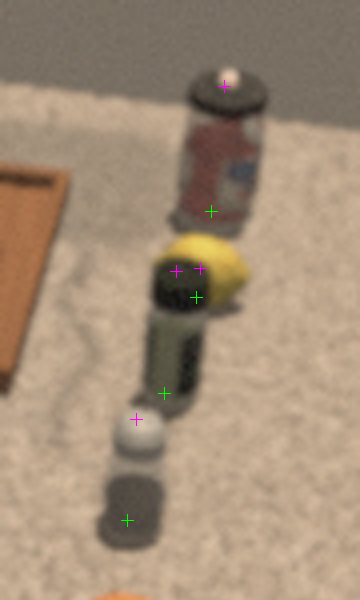

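Emit:
servo_tool(
  targets=[
    [6,-2,0,-10],
    [12,-4,0,-20],
    [18,-6,0,-30],
    [24,-8,0,-40],
    [30,-10.5,0,-50],
    [31.7,-10.9,0,-60],
    [31.7,-10.9,0,-70],
    [31.7,-10.9,0,-70],
  ],
  claw=0,
)

```text
time: 1.1
tool_pos: [0.4481, -0.3065, 0.2188]
ee_rot: [-3.141, -0.001, 1.567]
wrist_force: [-1.1, 0.1, 0.3]
width: 0.094
finger_force: 0.0
```

Emit:
servo_tool(
  targets=[
    [0,0,3,0],
    [0,0,6,0],
    [0,0,9,0],
    [0,0,12,0],
    [0,0,14.4,0],
    [0,0,14.4,0],
  ],
)

```text
time: 1.85
tool_pos: [0.4461, -0.3062, 0.0729]
ee_rot: [-3.137, -0.004, 1.565]
wrist_force: [1.0, 0.5, 0.6]
width: 0.0941
finger_force: 0.0
```

Emit:
servo_tool(
  targets=[
    [0,0,0,0],
    [0,0,0,0],
    [0,0,0,0],
    [0,0,0,0],
    [0,0,0,0],
    [0,0,0,0],
  ],
  claw=255,
)

```text
time: 2.6
tool_pos: [0.4482, -0.3074, 0.0763]
ee_rot: [3.141, 0.001, 1.568]
wrist_force: [-2.5, 0.6, 4.3]
width: 0.0606
finger_force: 29.7
```

Emit:
servo_tool(
  targets=[
    [0,0,-2,0],
    [0,0,-5,0],
    [0,0,-9,0],
    [0,0,-12,0],
    [1.5,0.5,-14,0],
    [5,1.7,-14,0],
    [9.5,3.2,-14,0],
    [14,4.7,-14,0],
  ],
)

```text
time: 3.6
tool_pos: [0.4949, -0.1654, 0.2129]
ee_rot: [-3.138, -0.002, 1.568]
wrist_force: [0.8, -0.1, -4.8]
width: 0.061
finger_force: 29.7
```

Emit:
servo_tool(
  targets=[
    [4.5,1.5,0,0],
    [9,3,0,0],
    [14,4.6,0,0],
    [19,6.3,0,0],
    [24,8,0,0],
    [29,9.7,0,0],
    [34,11.4,0,0],
    [37,12.5,0,0],
  ],
)

```text
time: 4.6
tool_pos: [0.6205, 0.2054, 0.2118]
ee_rot: [-3.136, 0.0, 1.571]
wrist_force: [0.6, -1.0, -4.2]
width: 0.0606
finger_force: 29.7
```

```bash
python3 - <<'E'
from h import *
plan(.6297,.2335,.0863,90); print(get_obs()["tool_pos"],get_obs()["width"])
cv2.imwrite("pics/s2.png",snapshot("side"))
E
```

```text
shift [ 2.81  0.99 12.54] turn 0.0
[0.62045959 0.20540797 0.21180465] 0.06061152800589692
```

View pics/s2.png

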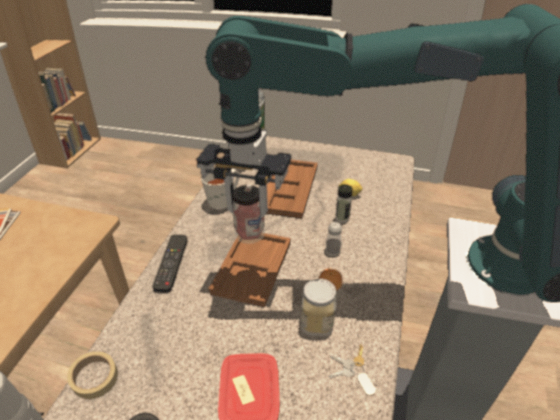

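The jam jar is held upright at (248,215), above the pair tray. Lowering it now.

Emit:
servo_tool(
  targets=[
    [1.5,0.5,2,0],
    [2.8,1,5,0],
    [2.8,1,8,0],
    [2.8,1,10,0],
    [2.8,1,11.5,0],
    [2.8,1,12.1,0],
    [2.8,1,12.4,0],
    [2.8,1,12.5,0],
  ],
)

```text
time: 5.65
tool_pos: [0.6319, 0.2307, 0.0916]
ee_rot: [3.14, -0.0, 1.568]
wrist_force: [0.7, 0.3, -5.5]
width: 0.0606
finger_force: 29.7
```

Emit:
servo_tool(
  targets=[
    [0,0,0,0],
    [0,0,0,0],
  ],
)

```text
time: 5.9
tool_pos: [0.6316, 0.2307, 0.0912]
ee_rot: [3.14, -0.0, 1.569]
wrist_force: [-1.0, 0.3, -4.7]
width: 0.0605
finger_force: 29.7
```

Emit:
servo_tool(
  targets=[
    [0.2,-0.1,0.2,0],
    [0.2,-0.1,0.4,0],
    [0.2,-0.1,0.6,0],
    [0.2,-0.1,0.6,0],
  ],
)

```text
time: 6.4
tool_pos: [0.6302, 0.2326, 0.0845]
ee_rot: [3.142, 0.0, 1.569]
wrist_force: [-0.8, -0.5, -5.0]
width: 0.0605
finger_force: 29.7
```

Emit:
servo_tool(
  targets=[
    [0,0,0.1,0],
    [0,0,0.2,0],
    [0,0,0.2,0],
  ],
)

```text
time: 6.78
tool_pos: [0.6302, 0.2326, 0.0844]
ee_rot: [3.141, -0.0, 1.569]
wrist_force: [-5.2, -0.7, 5.5]
width: 0.0603
finger_force: 29.7
```

Contact with the pocket floor. Opening, then rising.

Emit:
servo_tool(
  targets=[
    [0,0,-0.1,0],
    [0,0,-0.1,0],
    [0,0,-0.1,0],
    [0,0,-0.1,0],
  ],
  claw=0,
)

```text
time: 7.28
tool_pos: [0.6304, 0.2325, 0.0832]
ee_rot: [3.142, 0.0, 1.568]
wrist_force: [0.1, 0.5, -0.1]
width: 0.0936
finger_force: 0.0
```

Emit:
servo_tool(
  targets=[
    [0,0,-2,0],
    [0,0,-6,0],
    [0,0,-10,0],
    [-6,-3,-12,0],
    [-12,-8,-12,0],
    [-18,-13,-12,0],
    [-24,-18,-12,0],
    [-29,-18.3,-12,0],
  ],
)

```text
time: 8.28
tool_pos: [0.4592, -0.0244, 0.2056]
ee_rot: [3.138, 0.001, 1.57]
wrist_force: [1.0, -1.5, 0.3]
width: 0.0939
finger_force: 0.0
```

```bash
python3 - <<'E'
from h import *
plan(.4475,-.0675,.072,90); print(get_obs()["tool_pos"],get_obs()["width"])
im=snapshot("top");cv2.imwrite("pics/t2.png",im)
im=cv2.resize(im[170:300,140:410],None,fx=2.9,fy=2.9);cv2.imwrite("pics/c2.png",im)
E
```

```text
shift [-4.3  -1.22 13.36] turn -0.0
[ 0.45923389 -0.02442474  0.20562898] 0.0938652670650358
```

View pics/c2.png

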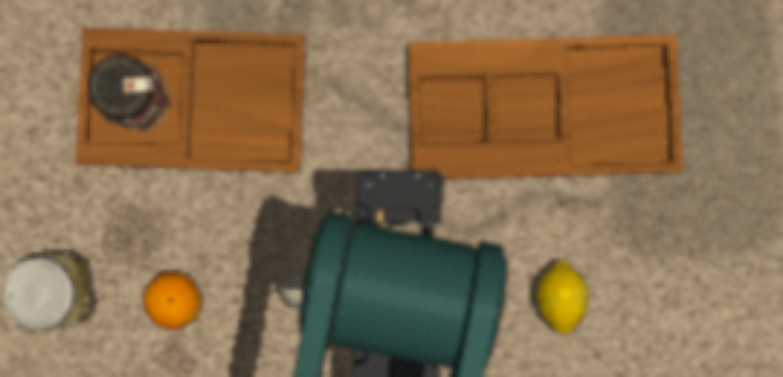

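The jam jar is standing in its pocket, lid at (123,87). The arm was still settling, so I'll hold briefly and then align.

Emit:
servo_tool(
  targets=[
    [0,0,0,0],
    [0,0,0,0],
    [0,0,0,0],
  ],
)

```text
time: 8.7
tool_pos: [0.461, -0.0222, 0.2036]
ee_rot: [3.141, -0.0, 1.571]
wrist_force: [0.1, -0.5, 0.7]
width: 0.0938
finger_force: 0.0
```

Emit:
servo_tool(
  targets=[
    [-3,-0.9,0,0],
    [-4.6,-1.4,2,0],
    [-4.6,-1.4,5,0],
    [-4.6,-1.4,8,0],
    [-4.6,-1.4,11,0],
    [-4.6,-1.4,13.2,0],
    [-4.6,-1.4,13.2,0],
    [-4.6,-1.4,13.2,0],
  ],
)

```text
time: 9.7
tool_pos: [0.4472, -0.069, 0.0723]
ee_rot: [3.14, 0.0, 1.57]
wrist_force: [-0.3, -0.2, 1.3]
width: 0.0941
finger_force: 0.0
```

Emit:
servo_tool(
  targets=[
    [0,0,0,0],
    [0,0,0,0],
    [0,0,0,0],
    [0,0,0,0],
    [0,0,0,0],
    [0,0,0,0],
    [0,0,0,0],
  ],
  claw=255,
)

```text
time: 10.58
tool_pos: [0.4462, -0.0695, 0.0714]
ee_rot: [-3.141, 0.0, 1.569]
wrist_force: [-0.6, 0.8, 0.8]
width: 0.0406
finger_force: 30.0
```

```bash
python3 - <<'E'
from h import *
im=snapshot("side")
im=cv2.resize(im[100:270,280:400],None,fx=3.4,fy=3.4);cv2.imwrite("pics/s3.png",im)
E
```

```text
(no output)
```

View pics/s3.png

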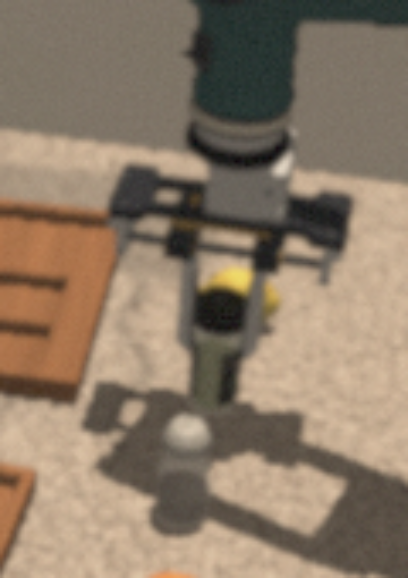

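The spice jar is gripped centrally. I'll carry it to the end pocket at (0.623, -0.078).

Emit:
servo_tool(
  targets=[
    [0,0,-2,0],
    [0,0,-5,0],
    [0,1.5,-7,0],
    [-0.3,5,-7,0],
    [-0.6,9,-7,0],
    [-0.9,13,-7,0],
    [-0.9,16.5,-7,0],
    [-0.9,17.7,-7,0],
  ],
)

```text
time: 11.62
tool_pos: [0.6242, -0.0788, 0.1402]
ee_rot: [-3.14, -0.0, 1.569]
wrist_force: [-0.8, 0.1, -1.4]
width: 0.0402
finger_force: 30.0
```

Emit:
servo_tool(
  targets=[
    [0,0,0,0],
    [0,0,1.5,0],
    [0,0,3,0],
    [0,0,4.5,0],
    [0,0,5.3,0],
    [0,0,5.3,0],
    [0,0,5.3,0],
  ],
)

```text
time: 12.5
tool_pos: [0.6237, -0.079, 0.089]
ee_rot: [3.14, 0.0, 1.569]
wrist_force: [0.4, -0.5, -1.3]
width: 0.0401
finger_force: 30.0
```

Emit:
servo_tool(
  targets=[
    [0,0,0.3,0],
    [0,0,0.6,0],
    [0,0,0.8,0],
    [0,0,1,0],
    [0,0,1.1,0],
    [0,0,1.1,0],
  ],
)

```text
time: 13.25
tool_pos: [0.6232, -0.0789, 0.0794]
ee_rot: [3.141, 0.0, 1.569]
wrist_force: [-3.1, 0.6, 6.0]
width: 0.0402
finger_force: 30.0
```

Emit:
servo_tool(
  targets=[
    [0,0,-0.1,0],
    [0,0,-0.1,0],
    [0,0,-0.1,0],
    [0,0,-0.1,0],
  ],
  claw=0,
)

```text
time: 13.75
tool_pos: [0.6232, -0.0789, 0.0781]
ee_rot: [-3.141, -0.0, 1.568]
wrist_force: [0.3, 0.0, 0.2]
width: 0.0768
finger_force: 0.0
```

Emit:
servo_tool(
  targets=[
    [0,0,-3,0],
    [0,0,-7,0],
    [3,-3,-11,0],
    [7,-8,-11,0],
    [11,-13,-11,0],
    [14.4,-17.4,-11,0],
    [14.4,-17.4,-11,0],
    [14.4,-17.4,-11,0],
  ],
)

```text
time: 14.75
tool_pos: [0.4502, 0.0653, 0.1888]
ee_rot: [3.14, 0.001, 1.569]
wrist_force: [-0.1, 0.3, 0.2]
width: 0.0941
finger_force: 0.0
```

```bash
python3 - <<'E'
from h import *
plan(.449,.0652,.045,90)
im=snapshot("top")
im=cv2.resize(im[170:300,140:410],None,fx=2.9,fy=2.9);cv2.imwrite("pics/c3.png",im)
E
```

```text
shift [-0.   -0.14 14.38] turn -0.1
```

View pics/c3.png

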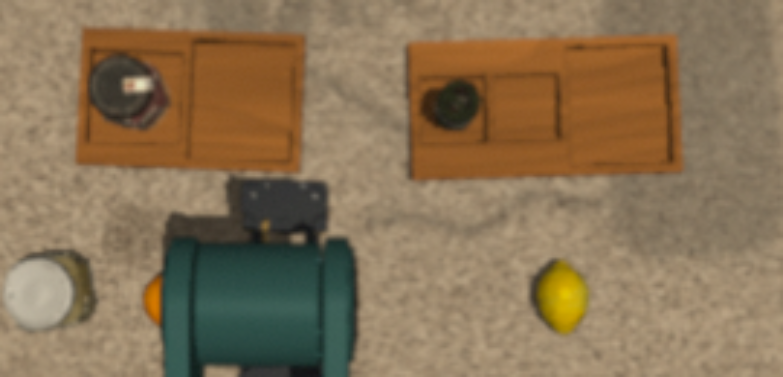

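The spice jar is standing in the end pocket, cap at (457,104). Next is the salt shaker.

Emit:
servo_tool(
  targets=[
    [0,-0.1,3,0],
    [0,-0.1,6,0],
    [0,-0.1,9,0],
    [0,-0.1,12,0],
    [0,-0.1,14.2,0],
    [0,-0.1,14.2,0],
    [0,-0.1,14.2,0],
  ],
)

```text
time: 15.68
tool_pos: [0.4499, 0.065, 0.0472]
ee_rot: [3.14, 0.0, 1.567]
wrist_force: [0.0, 0.3, -0.7]
width: 0.094
finger_force: 0.0
```

Emit:
servo_tool(
  targets=[
    [0,0,0,0],
    [0,0,0,0],
    [0,0,0,0],
    [0,0,0,0],
    [0,0,0,0],
    [0,0,0,0],
    [0,0,0,0],
  ],
  claw=255,
)

```text
time: 16.55
tool_pos: [0.4482, 0.0655, 0.0464]
ee_rot: [-3.141, 0.0, 1.569]
wrist_force: [-1.1, 0.0, 1.0]
width: 0.0394
finger_force: 29.8
```

```bash
python3 - <<'E'
from h import *
im=snapshot("side")
print(proj("side",[[.4482,.0655,.0464],[.4482,.0655,0],[.4482,.0655,.09]]))
im=cv2.resize(im[130:280,270:400],None,fx=4,fy=4);cv2.imwrite("pics/s4.png",im)
E
```

```text
[[332.92500394 236.30791201]
 [331.65784953 249.70461541]
 [334.16607837 223.04123664]]
```

View pics/s4.png

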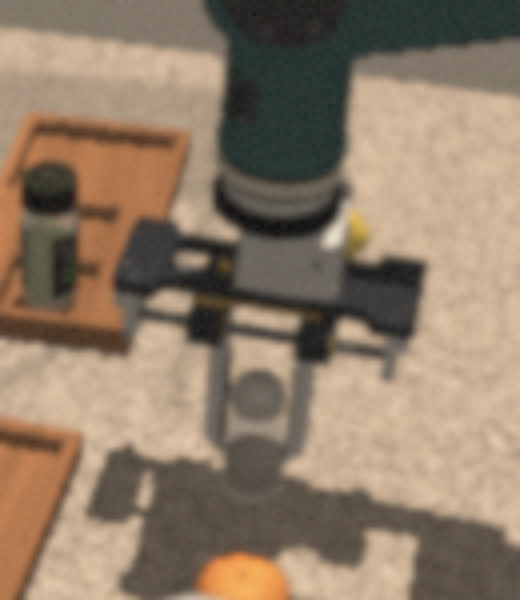

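The shaker is gripped centrally. Carrying it to the middle pocket.

Emit:
servo_tool(
  targets=[
    [0,0,-2,0],
    [0,0,-5,0],
    [0,0,-9,0],
    [-2,0.5,-12,0],
    [-6,2,-13,0],
    [-10,5,-13,0],
    [-14,8,-13,0],
    [-18,11.5,-13,0],
  ],
)

```text
time: 17.6
tool_pos: [0.564, -0.1161, 0.1761]
ee_rot: [3.141, -0.0, 1.568]
wrist_force: [0.2, -0.2, -1.1]
width: 0.0394
finger_force: 29.6
```

Emit:
servo_tool(
  targets=[
    [-2.5,3,0,0],
    [-3.6,5.5,0,0],
    [-3.6,6.4,0,0],
    [-3.6,6.4,0,0],
  ],
)

```text
time: 18.1
tool_pos: [0.627, -0.1503, 0.1757]
ee_rot: [-3.14, -0.001, 1.569]
wrist_force: [0.4, -0.3, -1.1]
width: 0.0397
finger_force: 29.6
```

Emit:
servo_tool(
  targets=[
    [0,0,2,0],
    [0,0,4.5,0],
    [0,0,7,0],
    [0,0,9,0],
    [0,0,10.5,0],
    [0,0,11.2,0],
    [0,0,11.4,0],
    [0,0,11.4,0],
  ],
)

```text
time: 19.1
tool_pos: [0.6276, -0.151, 0.0632]
ee_rot: [3.14, 0.0, 1.569]
wrist_force: [0.0, -0.3, -1.3]
width: 0.0398
finger_force: 29.6
```

Emit:
servo_tool(
  targets=[
    [0,0,0.2,0],
    [0,0,0.4,0],
    [0,0,0.6,0],
    [0,0,0.7,0],
    [0,0,0.8,0],
    [0,0,0.8,0],
  ],
)

```text
time: 19.85
tool_pos: [0.6272, -0.1509, 0.0545]
ee_rot: [3.141, 0.0, 1.569]
wrist_force: [0.3, 0.0, -0.6]
width: 0.0393
finger_force: 29.6
```

Emit:
servo_tool(
  targets=[
    [0,0,0.1,0],
    [0,0,0.2,0],
    [0,0,0.2,0],
  ],
)

```text
time: 20.23
tool_pos: [0.6273, -0.151, 0.0544]
ee_rot: [3.141, 0.001, 1.569]
wrist_force: [-2.7, 0.2, 5.6]
width: 0.0398
finger_force: 30.1
```

Emit:
servo_tool(
  targets=[
    [0,0,-0.1,0],
    [0,0,-0.1,0],
    [0,0,-0.1,0],
    [0,0,-0.1,0],
  ],
  claw=0,
)

```text
time: 20.72
tool_pos: [0.627, -0.1508, 0.0531]
ee_rot: [-3.141, -0.0, 1.569]
wrist_force: [1.3, -0.3, -0.4]
width: 0.0763
finger_force: 0.0
```

Emit:
servo_tool(
  targets=[
    [0,0,-3,0],
    [0,0,-7,0],
    [0,-2,-11,0],
    [0,-6,-12,10],
    [-1,-10,-12,20],
    [-2,-14,-12,30],
    [-3.7,-18.5,-12,40],
    [-3.7,-18.5,-12,50],
  ],
)

```text
time: 21.72
tool_pos: [0.4396, -0.1881, 0.1735]
ee_rot: [3.141, 0.001, 0.687]
wrist_force: [1.3, 0.1, 0.9]
width: 0.0941
finger_force: 0.0
```

Emit:
servo_tool(
  targets=[
    [0,0,0,10],
    [0,0,0,20],
    [0,0,0,30],
    [0,0,0,40],
    [0,0,0,40],
  ],
)

```text
time: 22.35
tool_pos: [0.442, -0.1874, 0.1734]
ee_rot: [3.141, -0.0, -0.0]
wrist_force: [-0.7, 0.4, 0.4]
width: 0.0938
finger_force: 0.0
```

```bash
python3 - <<'E'
from h import *
plan(.4423,-.1876,.022,0)
im=snapshot("top")
im=cv2.resize(im[170:300,140:410],None,fx=2.9,fy=2.9);cv2.imwrite("pics/c4.png",im)
E
```

```text
shift [3.000e-02 1.000e-02 1.514e+01] turn -0.0
```

View pics/c4.png

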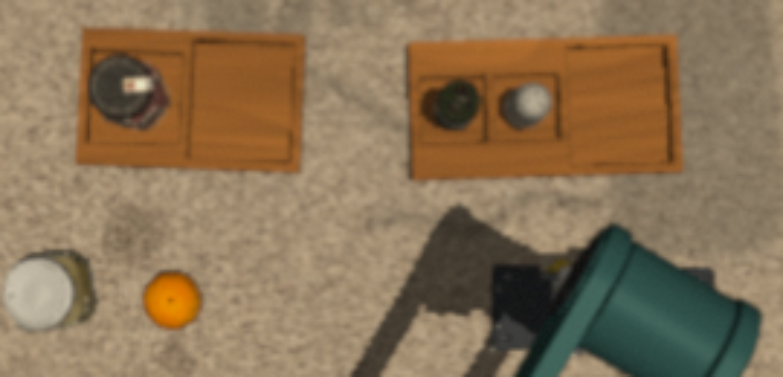

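The salt shaker is standing in the middle pocket, top at (535,102). Descending on the lemon.

Emit:
servo_tool(
  targets=[
    [0,0,3,0],
    [0,0,6,0],
    [0,0,9,0],
    [0,0,12,0],
    [0,0,14,0],
    [0,0,15,0],
    [0,0,15,0],
    [0,0,15,0],
  ],
)

```text
time: 23.4
tool_pos: [0.4428, -0.1879, 0.0245]
ee_rot: [3.14, -0.002, -0.002]
wrist_force: [-0.2, 0.1, 0.1]
width: 0.0939
finger_force: 0.0
```

Emit:
servo_tool(
  targets=[
    [0,0,0,0],
    [0,0,0,0],
    [0,0,0,0],
    [0,0,0,0],
    [0,0,0,0],
    [0,0,0,0],
  ],
  claw=255,
)

```text
time: 24.15
tool_pos: [0.4421, -0.1876, 0.0235]
ee_rot: [3.141, -0.0, -0.002]
wrist_force: [-0.1, -0.2, 0.2]
width: 0.0492
finger_force: 30.0
```

Emit:
servo_tool(
  targets=[
    [0,0,-2,0],
    [0,0,-5,0],
    [1,0.5,-8,0],
    [5,2,-8,0],
    [10,4,-8,0],
    [15,5.5,-8,0],
    [18.9,5.7,-8,0],
    [18.9,5.7,-8,0],
  ],
)

```text
time: 25.15
tool_pos: [0.6323, -0.2446, 0.1013]
ee_rot: [-3.14, 0.002, -0.001]
wrist_force: [-0.8, 0.9, -0.3]
width: 0.0491
finger_force: 30.0
```

Emit:
servo_tool(
  targets=[
    [0,0,1.5,0],
    [0,0,3,0],
    [0,0,4.5,0],
    [0,0,5.7,0],
    [0,0,6.3,0],
    [0,0,6.6,0],
    [0,0,6.6,0],
  ],
)

```text
time: 26.02
tool_pos: [0.6311, -0.2449, 0.0377]
ee_rot: [3.141, -0.0, -0.002]
wrist_force: [0.2, -0.5, -0.8]
width: 0.0488
finger_force: 30.0
```

Emit:
servo_tool(
  targets=[
    [0,0,0.2,0],
    [0,0,0.4,0],
    [0,0,0.6,0],
    [0,0,0.7,0],
    [0,0,0.75,0],
    [0,0,0.75,0],
  ],
)

```text
time: 26.78
tool_pos: [0.6311, -0.2449, 0.0315]
ee_rot: [3.141, -0.001, -0.002]
wrist_force: [-1.8, 1.6, 5.7]
width: 0.0489
finger_force: 30.0
```

Emit:
servo_tool(
  targets=[
    [0,0,-0.05,0],
    [0,0,-0.05,0],
    [0,0,-0.05,0],
    [0,0,-0.05,0],
  ],
  claw=88,
)

```text
time: 27.28
tool_pos: [0.6308, -0.2448, 0.0301]
ee_rot: [-3.141, 0.0, -0.002]
wrist_force: [0.6, 0.4, -0.2]
width: 0.0615
finger_force: 0.0
```

Emit:
servo_tool(
  targets=[
    [0,0,-1,0],
    [0,0,-3,0],
    [0,0,-6,0],
    [0,0,-10,0],
    [-1,0,-14,0],
    [-1,0,-16,0],
  ],
)

```text
time: 28.02
tool_pos: [0.6218, -0.2455, 0.1966]
ee_rot: [3.138, -0.007, -0.002]
wrist_force: [0.8, -0.4, 0.1]
width: 0.0616
finger_force: 0.0
```

Emit:
servo_tool(
  targets=[
    [-2,-5,0,-10],
    [-4.5,-10.5,0,-20],
    [-7,-16,0,-30],
    [-9.5,-21.5,0,-40],
    [-12,-27,0,-50],
    [-14.5,-32.5,0,-60],
    [-17,-38,0,-70],
    [-18.9,-43.6,0,-80],
  ],
  claw=0,
)

```text
time: 29.02
tool_pos: [0.4322, 0.1933, 0.1929]
ee_rot: [3.138, -0.002, 1.4]
wrist_force: [1.2, 0.7, 0.3]
width: 0.0944
finger_force: 0.0
```

Emit:
servo_tool(
  targets=[
    [0,0,0,-10],
    [0,0,0,-10],
    [0,0,0,-10],
  ],
)

```text
time: 29.4
tool_pos: [0.4333, 0.1912, 0.1915]
ee_rot: [3.14, -0.0, 1.565]
wrist_force: [-0.3, 0.1, -0.0]
width: 0.0942
finger_force: 0.0
```

```bash
python3 - <<'E'
from h import *
plan(.4325,.1903,.019,90)
im=snapshot("top")
im=cv2.resize(im[170:300,140:410],None,fx=2.9,fy=2.9);cv2.imwrite("pics/c5.png",im)
E
```

```text
shift [-0.09 -0.11 17.25] turn -0.3
```

View pics/c5.png

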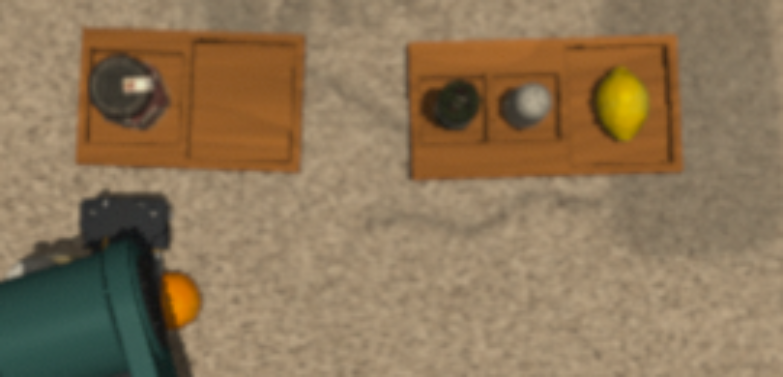

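The lemon is lying in its pocket at (622,104). Now the mandarin.

Emit:
servo_tool(
  targets=[
    [-0.1,-0.1,3,0],
    [-0.1,-0.1,7,0],
    [-0.1,-0.1,11,0],
    [-0.1,-0.1,14.5,0],
    [-0.1,-0.1,16.5,0],
    [-0.1,-0.1,17.1,0],
    [-0.1,-0.1,17.1,0],
    [-0.1,-0.1,17.1,0],
  ],
)

```text
time: 30.45
tool_pos: [0.433, 0.1907, 0.0207]
ee_rot: [3.139, -0.001, 1.568]
wrist_force: [0.0, -0.1, 0.7]
width: 0.0941
finger_force: 0.0
```

Emit:
servo_tool(
  targets=[
    [0,0,0,0],
    [0,0,0,0],
    [0,0,0,0],
    [0,0,0,0],
    [0,0,0,0],
    [0,0,0,0],
  ],
  claw=255,
)

```text
time: 31.2
tool_pos: [0.432, 0.1906, 0.0195]
ee_rot: [3.141, 0.0, 1.569]
wrist_force: [0.0, -0.4, 0.2]
width: 0.0551
finger_force: 30.0
```

Emit:
servo_tool(
  targets=[
    [0,0,-2,0],
    [0,0,-5,0],
    [-1,1,-8,0],
    [-3,5,-8,0],
    [-5,10,-8,0],
    [-6.2,15,-8,0],
    [-6.2,19.6,-8,0],
    [-6.2,19.6,-8,0],
  ],
)

```text
time: 32.2
tool_pos: [0.6294, 0.1273, 0.0971]
ee_rot: [-3.139, 0.0, 1.567]
wrist_force: [-0.5, -0.1, -0.7]
width: 0.0547
finger_force: 30.0
```

Emit:
servo_tool(
  targets=[
    [0,0,1.5,0],
    [0,0,3,0],
    [0,0,4.5,0],
    [0,0,5.7,0],
    [0,0,6.3,0],
    [0,0,6.6,0],
    [0,0,6.6,0],
  ],
)

```text
time: 33.08
tool_pos: [0.6279, 0.1282, 0.0336]
ee_rot: [3.141, 0.0, 1.569]
wrist_force: [0.1, 0.2, -0.0]
width: 0.0551
finger_force: 30.0
```

Emit:
servo_tool(
  targets=[
    [0,0,0.2,0],
    [0,0,0.4,0],
    [0,0,0.6,0],
    [0,0,0.7,0],
    [0,0,0.7,0],
  ],
)

```text
time: 33.7
tool_pos: [0.6279, 0.1281, 0.0275]
ee_rot: [3.141, 0.0, 1.569]
wrist_force: [-2.9, -1.0, 5.8]
width: 0.0547
finger_force: 30.0
```

Emit:
servo_tool(
  targets=[
    [0,0,-0.05,0],
    [0,0,-0.05,0],
    [0,0,-0.05,0],
    [0,0,-0.05,0],
  ],
  claw=65,
)

```text
time: 34.2
tool_pos: [0.6276, 0.1281, 0.0266]
ee_rot: [-3.141, 0.0, 1.569]
wrist_force: [0.1, 0.6, -0.5]
width: 0.07
finger_force: 0.0
```

Emit:
servo_tool(
  targets=[
    [0,0,-1,0],
    [0,0,-3,0],
    [0,0,-7,0],
    [0,0,-12,0],
    [0,-4,-17,0],
    [0,-10,-19,0],
    [-2,-16,-19,0],
    [-6,-22,-19,0],
  ],
)

```text
time: 35.2
tool_pos: [0.4163, 0.0753, 0.2196]
ee_rot: [3.137, 0.0, 1.571]
wrist_force: [-0.1, -0.3, -0.3]
width: 0.0701
finger_force: 0.0
```

```bash
python3 - <<'E'
from h import *
im=snapshot("top");print(get_obs()["time"])
a=cv2.resize(im[170:300,140:410],None,fx=2.9,fy=2.9,interpolation=cv2.INTER_CUBIC)
s=snapshot("side")
cv2.imwrite("pics/c6.png",a)
cv2.imwrite("pics/s6.png",cv2.resize(s[140:340,190:400],None,fx=2.9,fy=2.9,interpolation=cv2.INTER_CUBIC))
E
```

```text
35.25
```

View pics/c6.png

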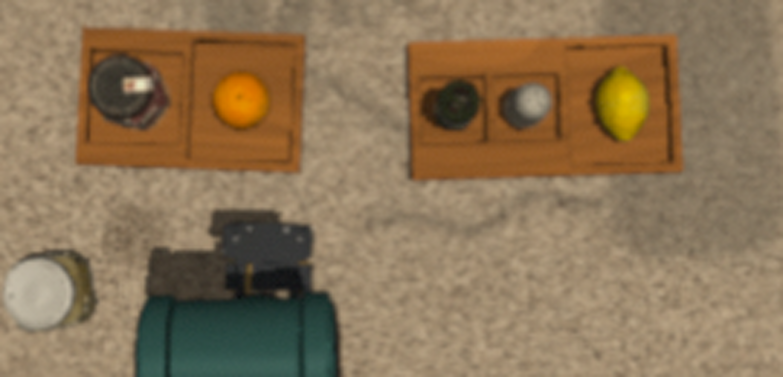

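View pics/s6.png

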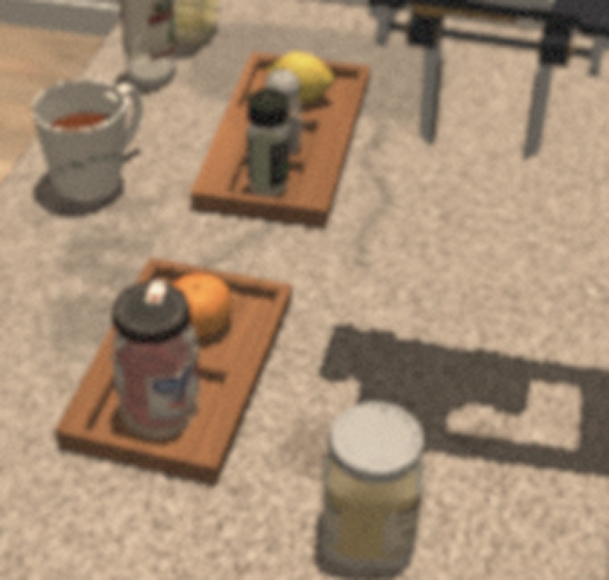

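Both views show all five in their pockets with the jars and shaker upright, and the mustard jar and mug undisturbed. I'll run a numeric check on the jar tops, then hand in.

```bash
python3 - <<'E'
from h import *
ok=True
for n,uv,z,c in(("jam",(123,87),.123,(629.7,233.5)),("spice",(457,104),.113,(623.4,-78.4)),("salt",(535,102),.093,(626.9,-150.3))):
    d=ray("top",[[140+uv[0]/2.9-.33,170+uv[1]/2.9-.33]],z)[0]*1000-c; print(n,d.round(1)); ok&=abs(d).max()<10
if ok: print(close_job())
E
```

```text
jam [-1. -6.]
spice [-3.7 -0.1]
salt [-1.9 -2.1]
the job is handed in; nothing more can be done
None
```

The job is handed in at about 35 s: all five things stand or lie in their own pockets, with jar and shaker tops within about 6 mm of the pocket centres, and in the last pictures the mustard jar and mug were where they started.

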